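Open the spring-lidded specimen chamber

ROBOT

A 7-joint arm with a two-finger parallel gripper is mounted at the origin on the work surface. World frame = base frame: x ahead of the robot, y to its left, z up, the work surface at z = 0. Lengths are in m, angles in rad, forces in N, time in s.
With the tool pointing down it reaches from about 0.4 to 0.85 m from the base axis. Payload 4.5 kg.
Tool frame: the origin (TCP) lies on the centre line of the jaws, within the pads' length; the fingertips stand ahead of it and the grasp point (between the pads) lies 6 mm ahead of it (r.tcp_to_tips is the x of the fingertips in the tool frame, in m); x points along the fingers, y is the direction in which the jaws open and shut, and the axes are right-handed (so a half turn about x gives the same grasp; the last joint's range is limited). The gripper opens to 88 mm and grips with 3 to 60 N. Pads are 18 mm wide; open, the fingers measure 123 mm over their backs; the gripper's body (75 mm by 187 mm) begins 45 mm behind the grasp point.
Start: joints at [1.184, 0.689, -0.195, 1.565, 0.157, 0.902, -0.215], TCP at [0.255, -0.57, 0.264] pointing down, gripper open.
Joint ranges: [-3.01, 3.01], [-0.46, 2.08], [-1.47, 1.51], [0.13, 2.56], [-1, 4.14], [0.04, 2.09], [-2.66, 2.66]. Speed limits (rad/s): [2.57, 2.57, 3.14, 3.14, 3.14, 3.14, 3.14].

INTERFACE

Orientations are given as a unit quaternion [x, y, z, w].
In Python, from plant import r gives the robot as it stands.
- The arm moves only by the tool play_rows, never from a script. Its argument "targets" is a list of rows, each a list of 3 entries, a list of its own where there are three numbers: the turn, a rotation vector about the world's x, y, z in rad, then the shift along the world's x, y, z in units of 40 mm (1.0 is 40 mm), then the closure in counts, from 0 (fully open) to 255 (shut). A call has 1 to 5 rows; each row shifts and turns the commanded pose from where the row before left it; what a row does not reach is not made up. A row lasts 1/10 s, in which the tool goes at most 50 mm and 8.59 degrees, less where a joint would pass 70% of its speed; a pose out of reach is approached as far as the arm can. A call is refused whole if a number of a shift passes 1 or a number of a turn 0.15, either way. A call with a gripper value outside its range is refused whole. The fingers move at their own pace and stop on an object; "newtons" is the grip in N (left out, the last holds). Time passes only in rows, so rows that do not move let the fingers close. It gives the time, the measured TCP pose, the force and the opening at its end, in the units of the state.
- r.get_state(): the state, without advancing time (a new reading comes with each control period).
- r.snapshot(name): name is "side" or "top"; returns a dict with "color" (480x640x3 uint8, red, green, blue), "fx", "fy", "cx", "cy" (pixels), "dist" ([k1, k2, p1, p2, k3] as OpenCV has them; the pictures are not rectified), "cam_to_world" (4x4, takes a point from camera to world coordinates). Camera axes: x right, y up, looking along -z (the intrinsics and any distortion apply to the point x, -y, -z); pixel columns grow to the right and rows downward; lengths in m; the calibration is good to about 2 mm. A picture is of the moment at which its call begins. There is no depth.
- r.finish_job(): hands the job in, once; it reports no verdict.
The state is a dict: "clock": time; "q": joint angles; "qd": joint speeds; "joint_torque": joint torques, N m; "tool_pos": TCP position; "eef_rot": TCP orientation; "contact_force": force on the tool from outside, world axes, zero at the start; "moment": the same for the moment, N m; "opening": opening from 0.0 (shut) to 1.0 (fully open).
Only numpy, scipy, OpenCV 4.12 (cv2) and the standard library are available. Lean on these libraries where they do the work, as an engineer would, in place of code of your own. Each camera call takes 0.05 s, during which the arm holds its last target.

TASK

Open the specimen chamber on the bench by touch alone: press down the release tab on its front with a fingertip so that the lid springs up, and take the finger off the tab. Then gently push the raised lid over until it rests fully open against its stop, and move clear. Do not grip or lift anything, and leave the chamber and the beaker, jar and puck around it standing where they are.

Things in the scene. Friction and masses are not known exactly. Their poses are not given: they have to be found in the camera images.
- chamber: White open-topped housing, 130 mm (its x) by 150 mm (its y) by 90 mm high, 2.6 kg, standing loose on the bench. Origin: centre of its underside on the bench. Its front, with the release tab, faces its own -x; +x points to its back, where the lid is hinged; z up.
- tab_pad (a point): Where to press: middle of the top of the steel release tab, a small shelf (48 mm in x, 40 in y, 5 thick) on the middle of the front. At rest at (-114, 0, 68) mm in the chamber's frame, 49 mm before the housing's face. A finger up to 30 mm deep in x pressing here clears the hook, an upright 30 mm wide plate 32 mm behind this point, top 102 mm over the bench.
- tab (a joint): Angle of the sprung release tab in rad: 0 at rest, 0.32 fully down (pad about 11 mm lower). It turns about a pin 35 mm behind and 5 mm below the pad point. The hook lets go of the lid at about 0.13 (5 mm down, 4 N); fully down takes about 6 N. It springs back when let go.
- lid (a joint): Lid angle in rad: 0 shut and latched; about 0.67 once released, where it rises by itself in under a second and rests on a lifting pin; 1.57 upright; 1.92 fully open, leaning on its stop. Left below upright it falls back to about 0.67; past about 1.65 its weight carries it to 1.92. Swinging it takes under 2 N at the free edge.
- lid_edge (a point): Middle of the lid's free edge, underside: tip of a 30 mm wide steel tongue standing 7 mm out from the grey lid plate (130 by 150 by 8 mm, 0.12 kg). 137 mm from the hinge line; at the front (-x), 90 mm over the bench when shut, some 175 mm when sprung up. It moves up and back (+x) as the lid opens.
- lid_hinge (a point): Middle of the lid's hinge line, at the back top edge of the housing, 90 mm over the bench; the line runs along the chamber's y. In the chamber's frame at (65, 0, 90) mm.
- beaker: Bystander: white plastic beaker, open, 62 mm across, 75 mm high, loose. Origin: centre of its underside.
- jar: Bystander: closed amber jar with a black cap, 54 mm across, 75 mm high, loose. Origin: centre of its underside.
- puck: Bystander: black round remote dial, 54 mm across, 45 mm high, loose. Origin: centre of its underside.

How it is judged:
On the way, in this order (a step that is already met when the one before it is completed fails the run):
1. a finger presses the release tab while the lid is still shut (value of joint tab above 0.06 rad and contact force between the fingers and tab above 0.3 N and value of joint lid below 0.3 rad).
2. the lid has sprung up and stands on its lifter, the finger off the tab and not on the lid (value of joint lid between 0.55 and 1 rad and value of joint tab below 0.05 rad and contact force between the fingers and tab below 0.3 N and contact force between the fingers and lid below 0.2 N), for 0.1 s.
At the end, for the whole second after the job is handed in: The lid rests fully open (beyond 1.82 rad of 1.92) and still, the tab is back up, the chamber is within 25 mm of where it stood and level, and beaker, jar and puck stand upright within 30 mm of where they were (value of joint lid above 1.82 rad and velocity of joint lid below 0.1 rad/s and value of joint tab below 0.05 rad and distance of chamber from where it was at the start of the episode below 0.025 m and angle between chamber's own z axis and vertical below 0.05 rad and distance of each of beaker, jar, puck from where it was at the start of the episode below 0.03 m and angle between each of beaker, jar, puck's own z axis and vertical below 0.2 rad); the robot touches nothing.
It fails at once if the chamber is shoved more than 25 mm, lifted or tipped (distance of chamber from where it was at the start of the episode above 0.025 m or height (world z) of chamber above 0.012 m or angle between chamber's own z axis and vertical above 0.12 rad).
It fails at once if the beaker, jar or puck is lifted, knocked over or moved more than 30 mm (distance of any of beaker, jar, puck from where it was at the start of the episode above 0.03 m or height (world z) of any of beaker, jar, puck above 0.015 m).
It fails at once if the lid is gripped or forced (more than 25 N from the fingers) (contact force between the fingers and lid above 25 N).
It fails at once if the release tab is gripped or forced (more than 40 N from the fingers) (contact force between the fingers and tab above 40 N).
It also fails if it takes over 43 s, if anything falls off the work surface, if the arm or the gripper's body presses on something with over 40 N, if the wrist force passes 120 N, or if a joint passes its speed limit or range.

## Working session

There is one attempt and no reset: what is moved stays moved. The work goes in short steps, Python scripts to look and compute and a tool call to move; the robot and the scene stay as the last step left them, time stands still between calls to the robot, and variables do not carry over. Pictures are saved under pics/ and viewed, and the job is handed in when it is done.

Besides the shell and the picture viewer there is one more tool, called as name(argument=value, ...), one argument or row to a line, values as JSON. play_rows: Moves the arm, as the interface text tells. Its arguments: {"type":"object","properties":{"targets":{"type":"array","items":{"type":"array"}},"newtons":{"type":"number"}},"required":["targets"]}

```bash
mkdir -p pics; ls; cat > h.py <<'E'
import numpy as np, cv2
from plant import r
def snap(n,f):
    s=r.snapshot(n); cv2.imwrite(f,s["color"][:,:,::-1]); np.save(f+'.npy',{k:v for k,v in s.items()},allow_pickle=True); return s
def load(f): return np.load(f+'.npy',allow_pickle=True).item()
def ray(s,u,v):
    K=np.array([[s['fx'],0,s['cx']],[0,s['fy'],s['cy']],[0,0,1.]])
    p=cv2.undistortPoints(np.array([[[u,v]]],float),K,np.array(s['dist'],float))[0,0]
    T=np.array(s['cam_to_world']); d=T[:3,:3]@np.array([p[0],-p[1],-1.]); return T[:3,3],d/np.linalg.norm(d)
def onz(s,u,v,z):
    o,d=ray(s,u,v); return o+d*(z-o[2])/d[2]
def proj(s,P):
    K=np.array([[s['fx'],0,s['cx']],[0,s['fy'],s['cy']],[0,0,1.]])
    T=np.array(s['cam_to_world']); c=(np.atleast_2d(P)-T[:3,3])@T[:3,:3]; c=c*[1,-1,-1]
    return cv2.projectPoints(c,np.zeros(3),np.zeros(3),K,np.array(s['dist'],float))[0][:,0]
E
python3 - <<'E'
from h import *
np.set_printoptions(precision=4,suppress=True)
for n in("side","top"):
    s=snap(n,f"pics/{n}0.png"); print(n,s['fx'],s['dist'],np.array(s['cam_to_world']))
print(r.get_state(), r.tcp_to_tips)
E
```

```text
pics
side 574.5916526867297 [0.0032 0.     0.     0.     0.    ] [[-0.9133  0.3203 -0.2516  0.3749]
 [-0.4071 -0.6978  0.5894  0.5006]
 [ 0.0132  0.6407  0.7677  0.6857]
 [ 0.      0.      0.      1.    ]]
top 509.22462440860016 [-0.0351  0.      0.      0.      0.    ] [[ 0.0098  0.9856 -0.169   0.4125]
 [-0.9999  0.0072 -0.0157  0.0388]
 [-0.0142  0.1692  0.9855  0.9073]
 [ 0.      0.      0.      1.    ]]
{'clock': 0.1, 'q': array([ 1.1838,  0.6899, -0.1945,  1.5662,  0.1573,  0.9025, -0.2151]), 'qd': array([-0.0002, -0.001 , -0.0002, -0.003 , -0.    , -0.0028,  0.0012]), 'joint_torque': array([ -0.0036, -52.85  ,  -1.2719, -15.3837,  -0.0526,   0.002 ,
         0.    ]), 'tool_pos': array([ 0.2551, -0.57  ,  0.263 ]), 'eef_rot': array([-0.6913, -0.1483,  0.6917, -0.1471]), 'contact_force': array([0.4223, 0.273 , 0.0562]), 'moment': array([0.0468, 0.0343, 0.0156]), 'opening': 0.9977565155069047} 0.025
```

View pics/side0.png

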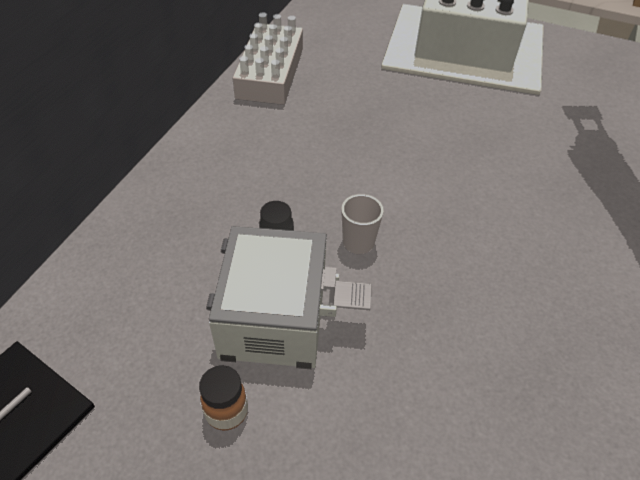

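View pics/top0.png

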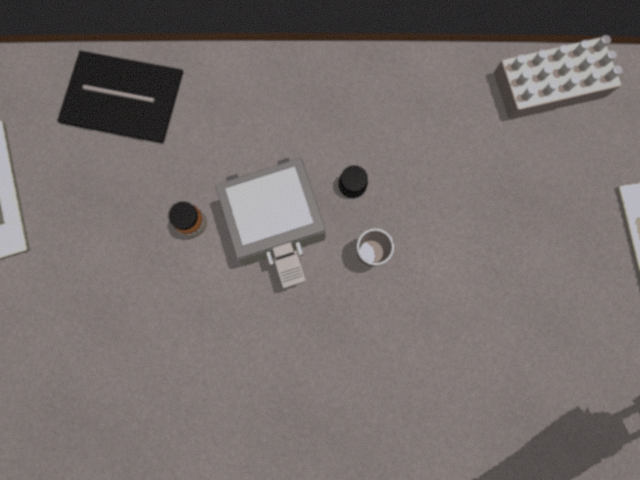

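The top view shows the lid's grey outline with corners near (217,188), (302,159), (325,235) and (240,260), and the tab around (289,270). The jar is at (186,216), the puck at (353,181) and the beaker at (375,247). In the side view the tab pad is at (352,295). I'll measure these next.

```bash
python3 - <<'E'
from h import *
np.set_printoptions(precision=4,suppress=True)
s=load("pics/top0.png"); im=s['color'].astype(int)
for v,u in ((205,270),(255,255),(270,290),(290,295),(276,292),(262,290),(300,280),(262,270),(190,222)): print(u,v,im[v,u])
b=cv2.resize(s['color'][140:310,150:410,::-1],None,fx=3,fy=3,interpolation=cv2.INTER_CUBIC); cv2.imwrite('pics/c0.png',b)
d=load("pics/side0.png"); b=cv2.resize(d['color'][190:390,190:400,::-1],None,fx=3,fy=3,interpolation=cv2.INTER_CUBIC); cv2.imwrite('pics/c1.png',b)
g=s['color'].min(2); m=(g>185).astype(np.uint8); m[:, :205]=0; m[:, 340:]=0;m[:150]=0;m[245:]=0
c=max(cv2.findContours(m,0,2)[0],key=cv2.contourArea); R=cv2.minAreaRect(c); print("panel",R)
for p in cv2.boxPoints(R): print(p,onz(s,*p,.098))
print("c",onz(s,*R[0],.098))
E
```

```text
270 205 [187 186 188]
255 255 [88 86 83]
290 270 [148 140 139]
295 290 [133 124 123]
292 276 [153 147 144]
290 262 [175 166 163]
280 300 [131 122 121]
270 262 [175 176 178]
222 190 [125 121 120]
panel ((268.6251525878906, 205.48924255371094), (56.53094482421875, 70.89537048339844), 72.55281066894531)
[226.3335 189.1523] [0.626  0.1909 0.098 ]
[293.9673 167.896 ] [0.6628 0.0802 0.098 ]
[310.9167 221.8262] [0.5722 0.0513 0.098 ]
[243.283  243.0825] [0.5365 0.16   0.098 ]
c [0.5989 0.1206 0.098 ]
```

View pics/c0.png

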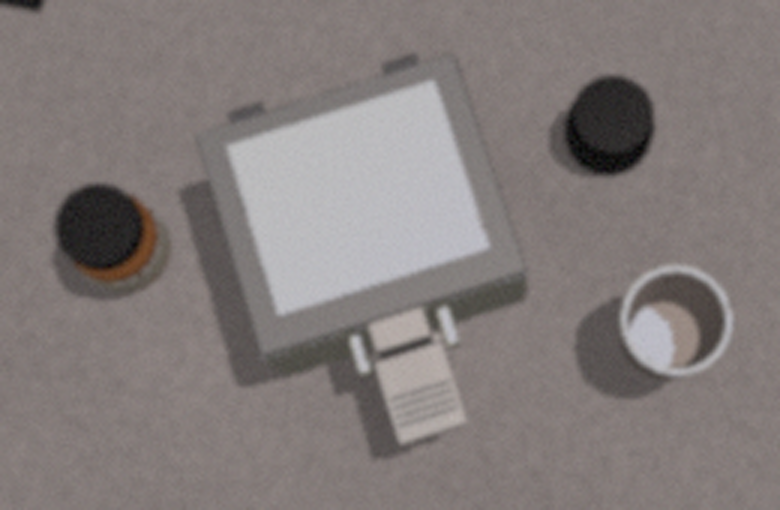

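View pics/c1.png

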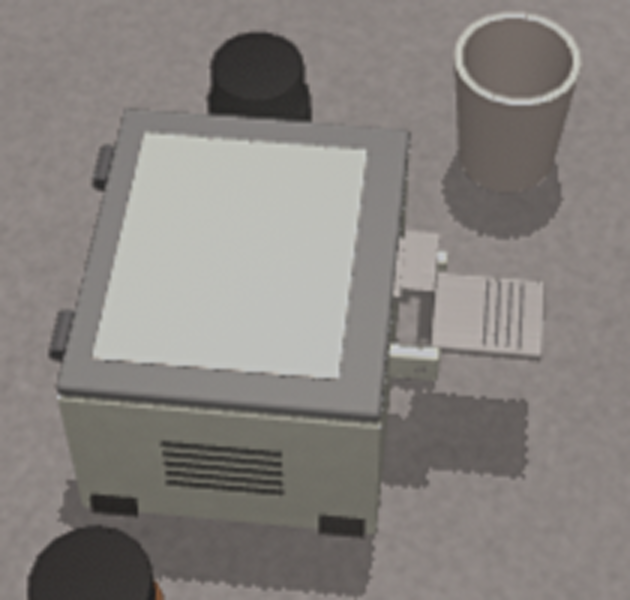

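```bash
python3 - <<'E'
from h import *
np.set_printoptions(precision=4,suppress=True)
s=load("pics/top0.png"); d=load("pics/side0.png")
c=[(200,137),(452,57),(524,270),(268,352)]
P=np.array([onz(s,150+u/3,140+v/3,.098) for u,v in c]);print(P,P.mean(0),np.linalg.norm(P-np.roll(P,-1,0),axis=1))
ax=(P[0]+P[1]-P[2]-P[3])/2; ax/=np.linalg.norm(ax); y=(P[0]+P[3]-P[1]-P[2]); print("yaw",np.degrees(np.arctan2(ax[1],ax[0])),np.degrees(np.arctan2(-y[0],y[1])))
c=[(126,112),(410,130),(380,415),(60,392)]
Q=np.array([onz(d,190+u/3,190+v/3,.098) for u,v in c]);print("side",Q,Q.mean(0))
T=np.array([onz(s,150+u/3,140+v/3,.068) for u,v in [(403,441),(464,421)]]);print("tabend top",T,T.mean(0))
T=np.array([onz(d,190+u/3,190+v/3,.068) for u,v in [(541,352),(545,282)]]);print("tabend side",T,T.mean(0))
yaw=np.radians(-17.7)
for nm,u,v,z in(("jar",102,227,.075),("puck",611,115,.045),("beaker",677,321,.075)): print(nm,onz(s,150+u/3,140+v/3,z))
for nm,u,v,z in(("puck",256,70,.045),("beaker",517,58,.075),("jar",95,580,.075)): print(nm,onz(d,190+u/3,190+v/3,z))
E
```

```text
[[0.6318 0.2071 0.098 ]
 [0.6781 0.0693 0.098 ]
 [0.5589 0.029  0.098 ]
 [0.5133 0.1656 0.098 ]] [0.5955 0.1178 0.098 ] [0.1454 0.1259 0.144  0.1255]
yaw 18.991007275035802 18.5096975049014
side [[0.6759 0.072  0.098 ]
 [0.5549 0.0282 0.098 ]
 [0.5076 0.1694 0.098 ]
 [0.6275 0.2124 0.098 ]] [0.5915 0.1205 0.098 ]
tabend top [[0.4685 0.0945 0.068 ]
 [0.4798 0.0611 0.068 ]] [0.4742 0.0778 0.068 ]
tabend side [[0.4644 0.0956 0.068 ]
 [0.4755 0.0604 0.068 ]] [0.4699 0.078  0.068 ]
jar [0.5858 0.2649 0.075 ]
puck [ 0.6608 -0.0219  0.045 ]
beaker [ 0.5352 -0.0555  0.075 ]
puck [ 0.6573 -0.0186  0.045 ]
beaker [ 0.5328 -0.0543  0.075 ]
jar [0.5825 0.2682 0.075 ]
```

```bash
python3 - <<'E'
from h import *
np.set_printoptions(precision=4,suppress=True)
s=load("pics/top0.png"); d=load("pics/side0.png")
yaw=np.radians(18.8);R=np.array([[np.cos(yaw),-np.sin(yaw),0],[np.sin(yaw),np.cos(yaw),0],[0,0,1]])
C=np.array([.5935,.119,0]); f=lambda p:(p-C)@R*1000
for u,v in [(403,441),(464,421)]: print("end top",f(onz(s,150+u/3,140+v/3,.068)))
for u,v in [(541,352),(545,282),(435,350),(437,275)]: print("side",f(onz(d,190+u/3,190+v/3,.068)))
sh=np.array([[-138,-20,68],[-138,20,68],[-90,20,68],[-90,-20,68],[-138,-20,68]])/1000
lid=np.array([[-65,-75,98],[-65,75,98],[65,75,98],[65,-75,98],[-65,-75,98]])/1000
hook=np.array([[-82,-15,102],[-82,15,102]])/1000
ft=np.array([[-65,-75,0],[-65,75,0],[65,75,0],[65,-75,0],[-65,-75,0]])/1000
out=[]
for S,x0,y0,w,h in((s,150,140,260,170),(d,190,190,210,200)):
    b=cv2.resize(S['color'][y0:y0+h,x0:x0+w,::-1],None,fx=3,fy=3,interpolation=cv2.INTER_CUBIC)
    for q in(sh,lid,hook,ft):
        p=(proj(S,q@R.T+C)-[x0-.5,y0-.5])*3
        cv2.polylines(b,[np.int32(p)],False,(0,0,255),1)
    out.append(cv2.resize(b,(640 if x0==150 else 600,420 if x0==150 else 570)))
cv2.imwrite('pics/o0.png',out[0]);cv2.imwrite('pics/o1.png',out[1])
E
```

```text
end top [-126.19     17.0486   68.    ]
end top [-126.2722  -18.1381   68.    ]
side [-129.7902   19.4782   68.    ]
side [-130.5995  -17.4098   68.    ]
side [-84.6984  22.9806  68.    ]
side [-83.0125 -16.4087  68.    ]
```

View pics/o0.png

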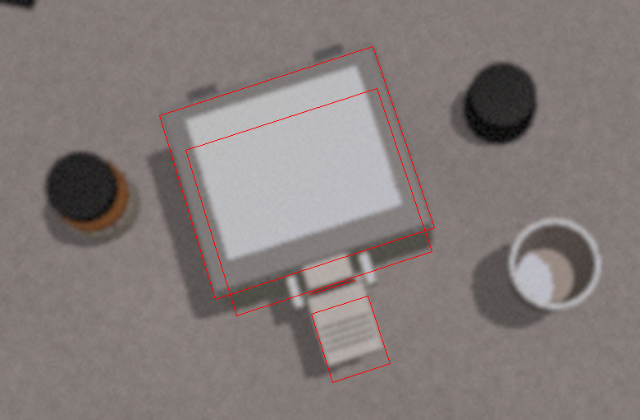

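View pics/o1.png

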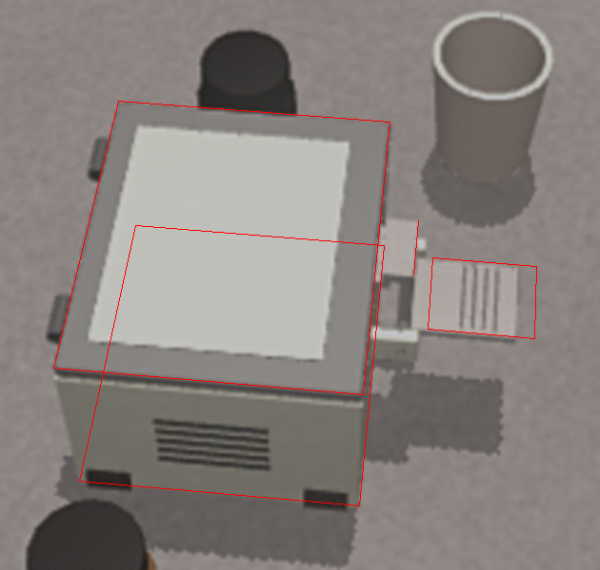

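The pose fits both views: chamber at about (0.5935, 0.119) with a yaw of 18.8°. The drawn shelf appears about 6 mm further back than stated, but the pad point still lies on it. I'll press with closed fingers, the tool tilted 15° with its body away from the lid.

```bash
cat >> h.py <<'E'
from scipy.spatial.transform import Rotation as Ro
yaw=np.radians(18.8);RC=np.array([[np.cos(yaw),-np.sin(yaw),0],[np.sin(yaw),np.cos(yaw),0],[0,0,1]])
C=np.array([.5935,.119,0])
def plan(tip,a):  # tip centre in chamber mm, tilt rad
    st=r.get_state(); Rn=Ro.from_quat(st['eef_rot'])
    best=None
    for sg in(1,-1):
        x=np.array([np.sin(a),0,-np.cos(a)]); y=np.array([0,sg,0.]); z=np.cross(x,y)
        Rt=Ro.from_matrix(RC@np.c_[x,y,z]); rv=(Rt*Rn.inv()).as_rotvec()
        if best is None or np.linalg.norm(rv)<np.linalg.norm(best[0]): best=(rv,Rt)
    rv,Rt=best; T=RC@(np.array(tip)/1000)+C-.025*Rt.as_matrix()[:,0]
    print("turn",rv.round(3),"shift units",((T-st['tool_pos'])/.04).round(2),"T",T.round(4))
    tipn=(st['tool_pos']+.025*Rn.as_matrix()[:,0]-C)@RC*1000
    print("tip now (chamber mm)",tipn.round(1),"q",st['q'].round(2),"F",st['contact_force'].round(2),"t",st['clock'],"open",round(st['opening'],3))
E
python3 - <<'E'
from h import *
plan([-109,0,150],np.radians(15))
E
```

```text
turn [ 0.094 -0.244 -0.092] shift units [ 5.73 16.29 -2.22] T [0.4842 0.0818 0.1741]
tip now (chamber mm) [-542.4 -543.1  238. ] q [ 1.18  0.69 -0.19  1.57  0.16  0.9  -0.22] F [0.42 0.27 0.06] t 0.1 open 0.998
```

play_rows(
  targets=[
    [[0.005, -0.012, -0.005], [0.28, 0.8, 0], 255],
    [[0.005, -0.012, -0.005], [0.28, 0.8, 0], 255],
    [[0.005, -0.012, -0.005], [0.28, 0.8, 0], 255],
    [[0.005, -0.012, -0.005], [0.28, 0.8, 0], 255],
    [[0.005, -0.012, -0.005], [0.28, 0.8, 0], 255],
  ],
  newtons=20,
)

```text
clock: 0.6
tool_pos: [0.3114, -0.409, 0.2635]
eef_rot: [0.716, 0.143, -0.67, 0.134]
contact_force: [-0.1, 0.4, 0.2]
opening: 0.57
```

play_rows(
  targets=[
    [[0.005, -0.012, -0.005], [0.28, 0.8, 0], 255],
    [[0.005, -0.012, -0.005], [0.28, 0.8, 0], 255],
    [[0.005, -0.012, -0.005], [0.28, 0.8, 0], 255],
    [[0.005, -0.012, -0.005], [0.28, 0.8, 0], 255],
    [[0.005, -0.012, -0.005], [0.28, 0.8, 0], 255],
  ],
)

```text
clock: 1.1
tool_pos: [0.3675, -0.2492, 0.2636]
eef_rot: [0.739, 0.138, -0.648, 0.121]
contact_force: [0.4, 0.2, -0.8]
opening: 0.119
```

```bash
python3 - <<'E'
from h import *
plan([-109,0,150],np.radians(15))
E
```

```text
turn [ 0.045 -0.124 -0.042] shift units [ 2.92  8.27 -2.24] T [0.4842 0.0818 0.1741]
tip now (chamber mm) [-329.4 -275.5  238.8] q [ 0.74  0.45 -0.25  2.14  0.02  0.48 -0.7 ] F [ 0.36  0.24 -0.77] t 1.1 open 0.119
```

play_rows(
  targets=[
    [[0.004, -0.012, -0.004], [0.29, 0.8, 0], 255],
    [[0.004, -0.012, -0.004], [0.29, 0.8, 0], 255],
    [[0.004, -0.012, -0.004], [0.29, 0.8, 0], 255],
    [[0.004, -0.012, -0.004], [0.29, 0.8, 0], 255],
    [[0.004, -0.012, -0.004], [0.29, 0.8, 0], 255],
  ],
)

```text
clock: 1.6
tool_pos: [0.4255, -0.0892, 0.2636]
eef_rot: [0.76, 0.134, -0.626, 0.112]
contact_force: [0.7, 0.2, 1.0]
opening: 0.008
```

play_rows(
  targets=[
    [[0.004, -0.012, -0.004], [0.29, 0.8, -0.2], 255],
    [[0.004, -0.012, -0.004], [0.29, 0.8, -0.2], 255],
    [[0.004, -0.012, -0.004], [0.29, 0.8, -0.4], 255],
    [[0.004, -0.012, -0.004], [0.29, 0.8, -0.5], 255],
    [[0.004, -0.012, -0.004], [0.29, 0.8, -0.5], 255],
  ],
)

```text
clock: 2.1
tool_pos: [0.4844, 0.0708, 0.1927]
eef_rot: [0.78, 0.129, -0.604, 0.102]
contact_force: [12.0, 0.4, 2.4]
opening: 0.003
```

```bash
python3 - <<'E'
from h import *
plan([-109,0,90],np.radians(15))
snap("side","pics/s1.png")
E
```

```text
turn [ 0.006 -0.008 -0.002] shift units [-0.01  0.27 -1.96] T [0.4842 0.0818 0.1141]
tip now (chamber mm) [-112.6  -10.5  168.5] q [-0.2   0.59 -0.03  2.26 -0.11  0.04 -1.36] F [11.99  0.44  2.36] t 2.1 open 0.003
```

View pics/s1.png

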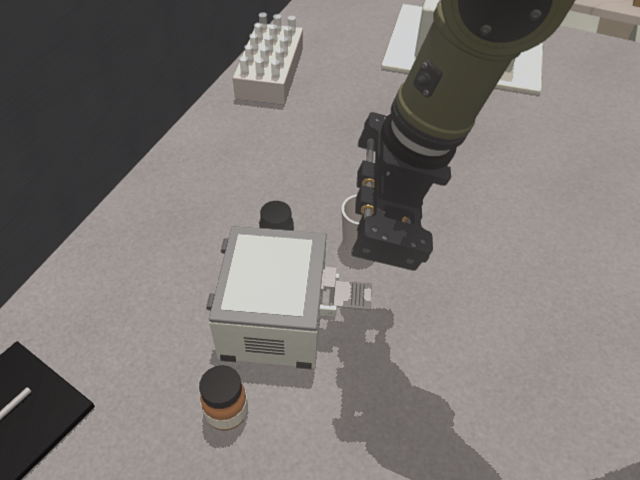

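The tool stands over the tab, but joint 6 is at its lower limit of 0.04. I need to take the tilt off.

play_rows(
  targets=[
    [[-0.03, 0.1, 0], [0, 0.1, 0], 255],
    [[-0.03, 0.1, 0], [0, 0.1, 0], 255],
    [[0, 0, 0], [0, 0, 0], 255],
  ],
)

```text
clock: 2.45
tool_pos: [0.4875, 0.0795, 0.1938]
eef_rot: [0.714, 0.122, -0.681, 0.113]
contact_force: [-0.4, -0.3, 1.1]
opening: 0.006
```

```bash
python3 - <<'E'
from h import *
plan([-117,0,90],np.radians(2))
E
```

```text
turn [-0.009  0.011 -0.005] shift units [-0.14  0.04 -1.97] T [0.4819 0.081  0.115 ]
tip now (chamber mm) [-111.8   -3.1  168.8] q [-0.28  0.62  0.06  2.07 -0.11  0.4  -1.38] F [-0.39 -0.3   1.06] t 2.45 open 0.006
```

play_rows(
  targets=[
    [[0, 0, 0], [-0.07, 0.02, -0.5], 255],
    [[0, 0, 0], [-0.07, 0.02, -0.5], 255],
    [[0, 0, 0], [0, 0, -0.5], 255],
    [[0, 0, 0], [0, 0, -0.4], 255],
    [[0, 0, 0], [0, 0, 0], 255],
  ],
)

```text
clock: 2.95
tool_pos: [0.4771, 0.0782, 0.1162]
eef_rot: [0.712, 0.12, -0.683, 0.112]
contact_force: [-1.4, -0.4, -0.3]
opening: 0.007
```

```bash
python3 - <<'E'
from h import *
plan([-117,0,70],np.radians(2))
a=snap("side","pics/s2.png")['color'][150:390,180:500,::-1];b=snap("top","pics/t2.png")['color'][120:360,160:480,::-1]
cv2.imwrite("pics/m2.png",np.vstack([a,b])); 
cv2.imwrite("pics/m2.png",cv2.resize(np.hstack([a,b]),(800,300)))
E
```

```text
turn [-0.008  0.005 -0.001] shift units [ 0.12  0.07 -0.53] T [0.4819 0.081  0.095 ]
tip now (chamber mm) [-122.3   -1.    91.2] q [-0.26  0.77  0.02  2.15 -0.12  0.19 -1.38] F [-1.42 -0.44 -0.25] t 2.95 open 0.007
```

View pics/m2.png

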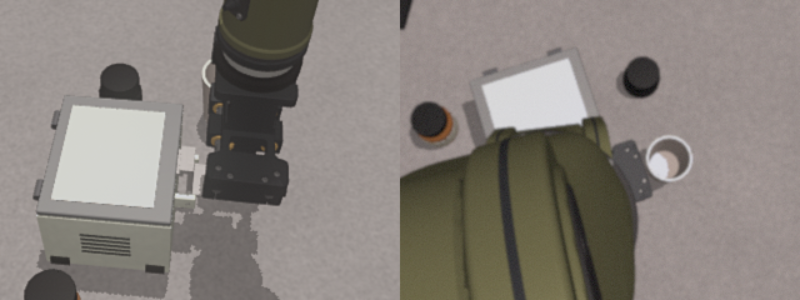

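Side view: the closed gripper hangs in front of the lid, over the tab. It's clear of the beaker, jar and puck. Next I'll press down in small steps.

play_rows(
  targets=[
    [[0, 0, 0], [0.1, 0.05, -0.2], 255],
    [[0, 0, 0], [0, 0, -0.2], 255],
    [[0, 0, 0], [0, 0, -0.1], 255],
    [[0, 0, 0], [0, 0, 0], 255],
  ],
)

```text
clock: 3.45
tool_pos: [0.4827, 0.0812, 0.0971]
eef_rot: [0.712, 0.121, -0.682, 0.112]
contact_force: [1.0, 0.1, 0.6]
opening: 0.002
```

```bash
python3 - <<'E'
from h import *
plan([-117,0,60],np.radians(2))
E
```

```text
turn [-0.008  0.007 -0.002] shift units [-0.02 -0.   -0.3 ] T [0.4819 0.081  0.085 ]
tip now (chamber mm) [-116.     0.    72.1] q [-0.26  0.81  0.01  2.14 -0.12  0.15 -1.38] F [1.05 0.14 0.63] t 3.45 open 0.002
```

play_rows(
  targets=[
    [[0, 0, 0], [0, 0, -0.1], 255],
    [[0, 0, 0], [0, 0, -0.08], 255],
    [[0, 0, 0], [0, 0, -0.05], 255],
    [[0, 0, 0], [0, 0, 0], 255],
  ],
)

```text
clock: 3.85
tool_pos: [0.4829, 0.0811, 0.0884]
eef_rot: [0.713, 0.12, -0.682, 0.112]
contact_force: [-0.9, -1.0, 4.9]
opening: 0.006
```

```bash
python3 - <<'E'
from h import *
plan([-117,0,58],np.radians(2))
E
```

```text
turn [-0.008  0.007 -0.002] shift units [-0.02 -0.   -0.14] T [0.4819 0.081  0.083 ]
tip now (chamber mm) [-1.158e+02 -1.000e-01  6.350e+01] q [-0.26  0.83  0.01  2.14 -0.12  0.13 -1.38] F [-0.86 -1.01  4.93] t 3.85 open 0.006
```

Contact at about 4.9 N with the tip at 63.5 mm. Pressing on another 5 mm.

play_rows(
  targets=[
    [[0, 0, 0], [0, 0, -0.06], 255],
    [[0, 0, 0], [0, 0, -0.06], 255],
    [[0, 0, 0], [0, 0, 0], 255],
    [[0, 0, 0], [0, 0, 0], 255],
  ],
)

```text
clock: 4.25
tool_pos: [0.4831, 0.0812, 0.084]
eef_rot: [0.713, 0.121, -0.682, 0.112]
contact_force: [-1.4, -0.2, 7.3]
opening: 0.006
```

```bash
python3 - <<'E'
from h import *
plan([-117,0,58],np.radians(2))
a=snap("side","pics/s3.png")
E
```

```text
turn [-0.008  0.008 -0.002] shift units [-0.03 -0.   -0.03] T [0.4819 0.081  0.083 ]
tip now (chamber mm) [-1.156e+02 -1.000e-01  5.900e+01] q [-0.26  0.84  0.01  2.14 -0.12  0.12 -1.38] F [-1.35 -0.2   7.26] t 4.25 open 0.006
```

View pics/s3.png

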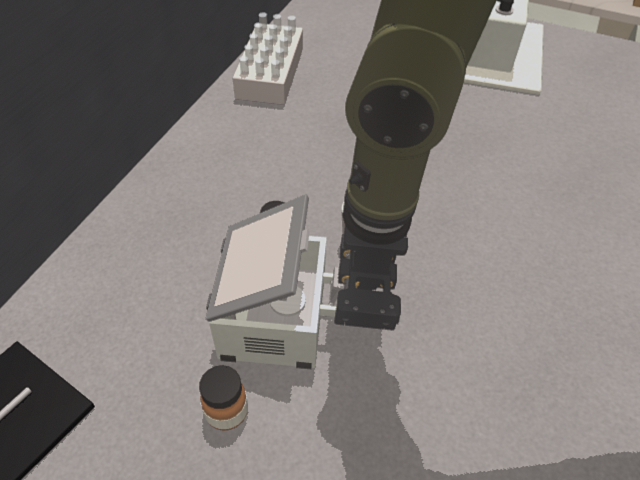

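The lid has sprung up, with its free edge around (305,215) in the side view. I'm lifting off the tab.

play_rows(
  targets=[
    [[0, 0, 0], [0, 0, 0.2], 255],
    [[0, 0, 0], [0, 0, 0.4], 255],
    [[0, 0, 0], [-0.1, 0, 0.5], 255],
    [[0, 0, 0], [-0.1, 0, 0.5], 255],
    [[0, 0, 0], [0, 0, 0.5], 255],
  ],
)

```text
clock: 4.8
tool_pos: [0.4743, 0.0812, 0.1686]
eef_rot: [0.712, 0.121, -0.682, 0.112]
contact_force: [0.4, 0.2, -0.7]
opening: 0.0
```

play_rows(
  targets=[
    [[0, 0, 0], [0, 0, 0.3], 255],
    [[0, 0, 0], [0, 0, 0], 255],
  ],
)

```text
clock: 5.0
tool_pos: [0.476, 0.0814, 0.1813]
eef_rot: [0.714, 0.121, -0.681, 0.112]
contact_force: [-0.4, -0.4, 0.3]
opening: 0.005
```

```bash
python3 - <<'E'
from h import *
plan([-75,0,158],np.radians(10))
a=snap("side","pics/s4.png")
snap("top","pics/t4.png")
# expected lid edge
for t in(.6,.67,.75):
    p=np.array([65-137*np.cos(t),0,90+137*np.sin(t)])/1000
    print(t,proj(a,RC@p+C))
E
```

```text
turn [ 0.036 -0.121 -0.003] shift units [1.06 0.3  0.03] T [0.5184 0.0934 0.1826]
tip now (chamber mm) [-122.1    2.4  156.3] q [-0.29  0.64  0.05  2.11 -0.11  0.35 -1.39] F [-0.35 -0.44  0.33] t 5.0 open 0.005
0.6 [[308.93692406 240.93306011]]
0.67 [[304.14340044 236.30546773]]
0.75 [[298.01399481 231.16745598]]
```

View pics/s4.png

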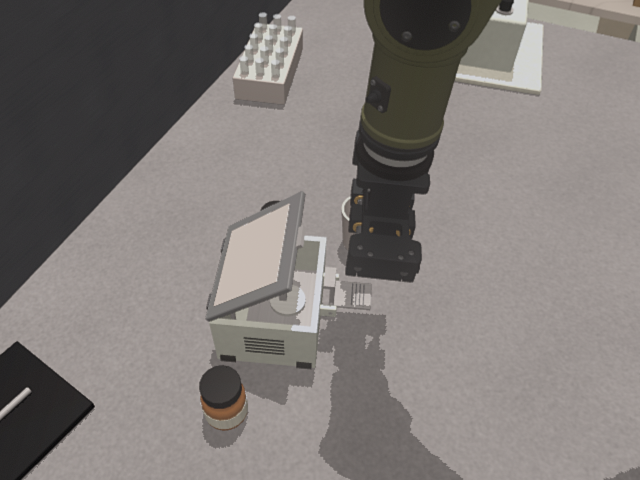

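The side view shows the lid on its lifter, with the tongue at (303,237) matching the predicted 0.67 rad. The tab is back up and the fingers are free. Now I'll approach the tongue.

play_rows(
  targets=[
    [[0.02, -0.06, 0], [0.3, 0.05, 0], 255],
    [[0.02, -0.06, 0], [0.3, 0.05, 0], 255],
    [[0, 0, 0], [0.3, 0.1, 0], 255],
    [[0, 0, 0], [0.15, 0.05, 0], 255],
    [[0, 0, 0], [0, 0, 0], 255],
  ],
)

```text
clock: 5.6
tool_pos: [0.5177, 0.0916, 0.179]
eef_rot: [0.754, 0.127, -0.635, 0.105]
contact_force: [-1.4, -0.3, 0.5]
opening: 0.006
```

```bash
python3 - <<'E'
from h import *
plan([-54,0,157],np.radians(10))
E
```

```text
turn [-0.003 -0.004 -0.003] shift units [0.51 0.22 0.07] T [0.5383 0.1002 0.1816]
tip now (chamber mm) [-76.4  -1.4 154.4] q [-0.26  0.65  0.02  2.1  -0.13  0.22 -1.37] F [-1.37 -0.29  0.55] t 5.6 open 0.006
```

play_rows(
  targets=[
    [[0, 0, 0], [0.17, 0.07, 0.02], 255],
    [[0, 0, 0], [0.17, 0.07, 0.02], 255],
    [[0, 0, 0], [0.17, 0.07, 0.02], 255],
    [[0, 0, 0], [0.13, 0.04, 0.13], 255],
    [[0, 0, 0], [0.13, 0.04, 0.13], 255],
  ],
)

```text
clock: 6.1
tool_pos: [0.5479, 0.1031, 0.1927]
eef_rot: [0.754, 0.127, -0.636, 0.105]
contact_force: [-0.9, 0.0, -0.1]
opening: 0.003
```

```bash
python3 - <<'E'
from h import *
plan([-32,0,179],np.radians(10))
a=snap("side","pics/s5.png")
E
```

```text
turn [-0.002 -0.005 -0.003] shift units [0.28 0.11 0.27] T [0.5591 0.1073 0.2036]
tip now (chamber mm) [-44.1  -0.3 168. ] q [-0.28  0.66  0.04  2.   -0.12  0.32 -1.38] F [-0.88  0.   -0.15] t 6.1 open 0.003
```

View pics/s5.png

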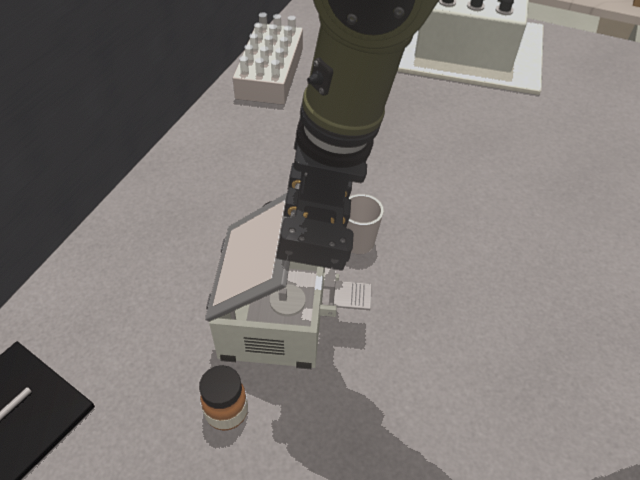

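The fingertip is under the tongue at about (283,293), and the lid is starting to move. I'll follow its arc.

play_rows(
  targets=[
    [[0, 0, 0], [0.14, 0.05, 0.13], 255],
    [[0, 0, 0], [0.14, 0.05, 0.13], 255],
    [[0, 0, 0], [0.18, 0.06, 0.13], 255],
    [[0, 0, 0], [0.18, 0.06, 0.13], 255],
    [[0, 0, 0], [0.18, 0.06, 0.11], 255],
  ],
)

```text
clock: 6.65
tool_pos: [0.5816, 0.1142, 0.2183]
eef_rot: [0.755, 0.127, -0.635, 0.105]
contact_force: [0.1, 0.3, 0.3]
opening: 0.004
```

```bash
python3 - <<'E'
from h import *
plan([16,0,204],np.radians(10))
a=snap("side","pics/s6.png")
E
```

```text
turn [-0.003 -0.003 -0.003] shift units [0.57 0.21 0.26] T [0.6045 0.1228 0.2286]
tip now (chamber mm) [ -8.5  -0.6 193.7] q [-0.3   0.65  0.06  1.88 -0.12  0.45 -1.39] F [0.12 0.27 0.27] t 6.65 open 0.004
```

View pics/s6.png

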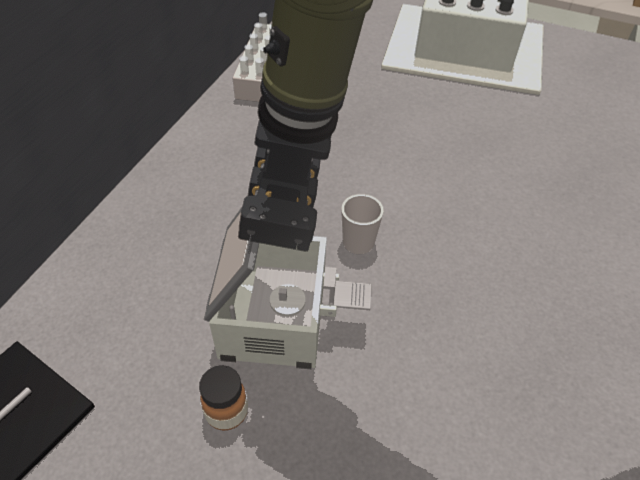

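The lid is rising with the finger, now around 1.1 rad. The gripper is clear of the housing.

play_rows(
  targets=[
    [[0, 0, 0], [0.2, 0.07, 0.09], 255],
    [[0, 0, 0], [0.2, 0.07, 0.09], 255],
    [[0, 0, 0], [0.2, 0.07, 0.07], 255],
    [[0, 0, 0], [0.2, 0.07, 0.06], 255],
    [[0, 0, 0], [0.2, 0.07, 0.05], 255],
  ],
)

```text
clock: 7.2
tool_pos: [0.6214, 0.1283, 0.2322]
eef_rot: [0.754, 0.127, -0.635, 0.105]
contact_force: [-0.8, 0.6, -0.4]
opening: 0.005
```

```bash
python3 - <<'E'
from h import *
plan([64,0,209],np.radians(10))
a=snap("side","pics/s7.png")
st=r.get_state(); print(proj(a,st['tool_pos']+.025*Ro.from_quat(st['eef_rot']).as_matrix()[:,0]))
E
```

```text
turn [-0.003 -0.004 -0.003] shift units [0.71 0.25 0.04] T [0.65   0.1382 0.2336]
tip now (chamber mm) [ 3.370e+01 -1.000e-01  2.076e+02] q [-0.31  0.68  0.07  1.74 -0.12  0.56 -1.41] F [-0.78  0.59 -0.44] t 7.2 open 0.005
[[235.53200237 212.06861911]]
```

View pics/s7.png

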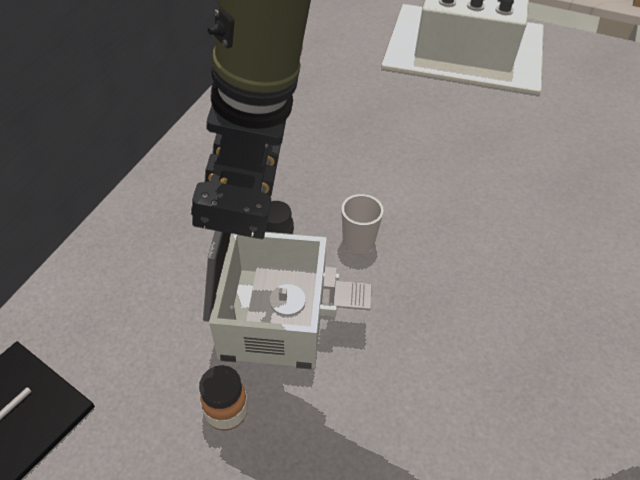

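The lid is close to upright, seen edge-on at (213,275). I'll carry on past the balance point.

play_rows(
  targets=[
    [[0, 0, 0], [0.17, 0.06, 0.02], 255],
    [[0, 0, 0], [0.17, 0.06, 0.01], 255],
    [[0, 0, 0], [0.17, 0.06, 0], 255],
    [[0, 0, 0], [0.17, 0.06, 0], 255],
    [[0, 0, 0], [0.15, 0.05, 0], 255],
  ],
)

```text
clock: 7.75
tool_pos: [0.6544, 0.1398, 0.2331]
eef_rot: [0.754, 0.127, -0.635, 0.105]
contact_force: [-0.2, 0.3, -0.1]
opening: 0.003
```

play_rows(
  targets=[
    [[0, 0, 0], [0.12, 0.04, 0], 255],
    [[0, 0, 0], [0.12, 0.04, -0.02], 255],
    [[0, 0, 0], [0.12, 0.04, -0.02], 255],
    [[0, 0, 0], [0.1, 0.03, -0.02], 255],
    [[0, 0, 0], [0, 0, 0], 255],
  ],
)

```text
clock: 8.25
tool_pos: [0.6726, 0.1458, 0.2306]
eef_rot: [0.754, 0.127, -0.635, 0.105]
contact_force: [0.3, -0.2, -0.1]
opening: 0.004
```

```bash
python3 - <<'E'
from h import *
plan([84,0,205],np.radians(10))
a=snap("side","pics/s8.png")
E
```

```text
turn [-0.003 -0.004 -0.003] shift units [-0.09 -0.03 -0.02] T [0.6689 0.1447 0.2296]
tip now (chamber mm) [ 87.8  -0.  206. ] q [-0.32  0.75  0.08  1.57 -0.12  0.66 -1.42] F [ 0.29 -0.21 -0.12] t 8.25 open 0.004
```

View pics/s8.png

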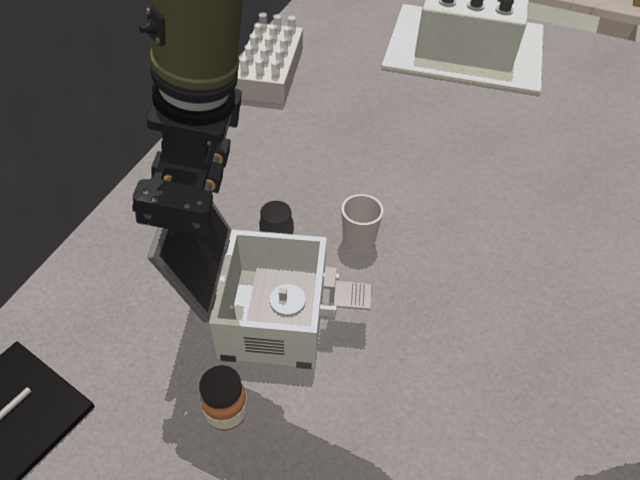

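The lid leans back well past upright. I'll back off and move clear.

play_rows(
  targets=[
    [[0, 0, 0], [-0.3, -0.1, 0.1], 255],
    [[0, 0, 0], [-0.5, -0.2, 0.3], 255],
    [[0, 0, 0], [-0.7, -0.25, 0.5], 255],
    [[0, 0, 0], [-0.8, -0.3, 0.5], 255],
    [[0, 0, 0], [-0.8, -0.3, 0.4], 255],
  ],
)

```text
clock: 8.8
tool_pos: [0.5471, 0.0991, 0.3038]
eef_rot: [0.755, 0.127, -0.635, 0.105]
contact_force: [0.3, -0.0, 0.9]
opening: 0.005
```

play_rows(
  targets=[
    [[0, 0, 0], [-0.2, -0.8, 0.2], 255],
    [[0, 0, 0], [-0.2, -0.8, 0], 255],
    [[0, 0, 0], [-0.2, -0.8, 0], 255],
    [[0, 0, 0], [-0.2, -0.8, 0], 255],
    [[0, 0, 0], [0, -0.8, 0], 255],
  ],
)

```text
clock: 9.3
tool_pos: [0.5147, -0.0616, 0.3111]
eef_rot: [0.754, 0.127, -0.636, 0.105]
contact_force: [0.6, 0.0, -0.2]
opening: 0.002
```

play_rows(
  targets=[
    [[0, 0, 0], [0, -0.8, 0], 255],
    [[0, 0, 0], [0, -0.5, 0], 255],
    [[0, 0, 0], [0, 0, 0], 255],
    [[0, 0, 0], [0, 0, 0], 255],
  ],
)

```text
clock: 9.7
tool_pos: [0.516, -0.1119, 0.3108]
eef_rot: [0.754, 0.127, -0.636, 0.104]
contact_force: [0.4, -0.0, -0.2]
opening: 0.007
```

```bash
python3 - <<'E'
from h import *
plan([84,0,205],np.radians(10))
a=snap("side","pics/s9.png"); t=snap("top","pics/t9.png")
ed=lambda x:np.array([65-137*np.cos(x),0,90+137*np.sin(x)])/1000
for x in(1.7,1.82,1.92): print(x,proj(a,RC@ed(x)+C),proj(t,RC@ed(x)+C))
cv2.imwrite("pics/m9.png",cv2.resize(np.hstack([a['color'],t['color']])[:,:,::-1],(800,300),interpolation=cv2.INTER_AREA))
b=cv2.resize(a['color'][180:440,130:430,::-1],None,fx=2.3,fy=2.3);cv2.imwrite("pics/c9.png",b)
E
```

```text
turn [-0.003 -0.005 -0.002] shift units [ 3.82  6.41 -2.03] T [0.6689 0.1447 0.2296]
tip now (chamber mm) [-143.5 -193.5  286.2] q [ 0.18  0.45 -0.    1.92 -0.15  0.63 -0.95] F [ 0.4  -0.01 -0.23] t 9.7 open 0.007
1.7 [[192.01760153 197.84947692]] [[243.53256914 134.58721926]]
1.82 [[178.13845411 198.70447867]] [[240.56438664 125.1668789 ]]
1.92 [[167.22859732 200.34361961]] [[238.35813761 118.06335107]]
```

View pics/m9.png

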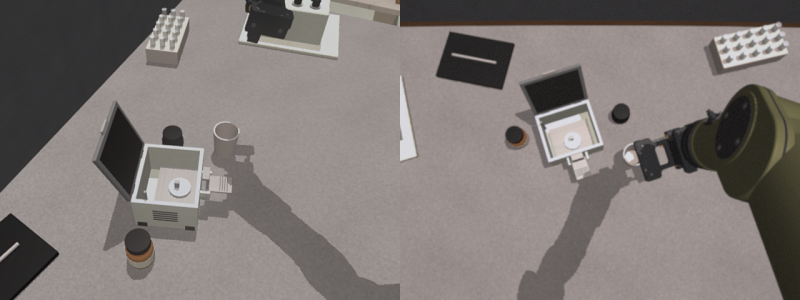

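View pics/c9.png

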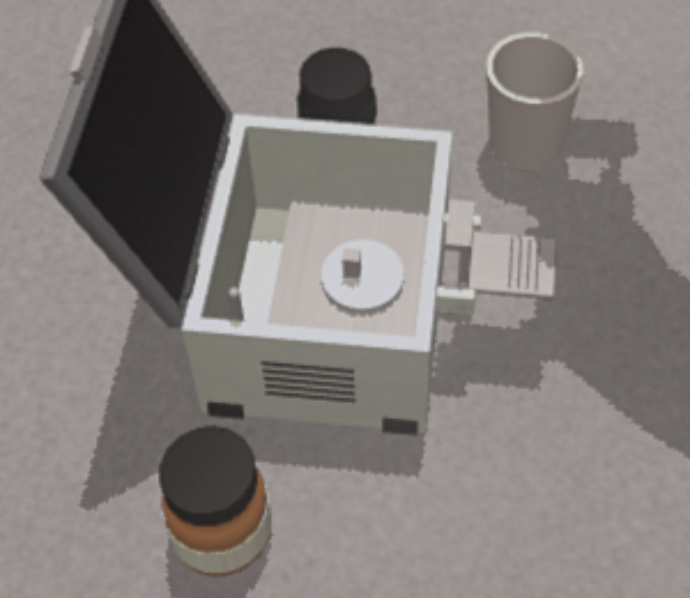

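The tongue is at (167,202), and 1.92 rad predicts (167,200). The tab is up, everything stands where it was, and the arm is clear.

```bash
python3 -c "
from plant import r
print(r.finish_job())"
```

```text
the job is handed in; nothing more can be done
None
```

The chamber is open and the job is handed in; the interface reports no verdict. I pressed the release tab with the closed fingertips, reading about 7 N at the wrist. The lid sprang to about 0.67 rad and I lifted off. Then I pushed the lid along its arc past upright until it rested at its stop, and moved clear at about 9.7 s.

**Last checks:** The tongue was at pixel (167,202) in the side view; 1.92 rad predicts (167,200). By eye, the tab was back up, and the chamber, beaker, jar and puck had not moved. The wrist force was near zero.

**What disagreed or went off plan:**
- **Tab position:** The tab's shelf appeared about 6 mm nearer the housing than the given numbers. I pressed within 2 mm of the given point and it released the lid.
- **Joint 6:** On the way in, the first tilted pose brought joint 6 to its lower limit of 0.04, with a brief 12 N reading. I took the tilt off straight away. I could not tell whether the limit was passed.

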